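Click the microscope carriage over the ammonite tray

ROBOT

A 6-joint arm with a two-finger parallel gripper is mounted at the origin on the work surface. World frame = base frame: x ahead of the robot, y to its left, z up, the work surface at z = 0. Lengths are in m, angles in rad, forces in N, time in s.
With the tool pointing down it reaches from about 0.3 to 0.875 m from the base axis. Payload 6.4 kg.
Tool frame: the origin (TCP) lies midway between the tips of the shut fingers; the grasp point (between the pads) lies 19 mm behind it; z points along the fingers, y is the line along which they close (so a half turn about z gives the same grasp; the last joint's range is limited). The gripper opens to 85 mm and grips with 20 to 120 N. Pads are 22 mm wide; open, the fingers measure 114 mm over their backs; the gripper's body (76 mm by 85 mm) begins 54 mm behind the grasp point. The pads swing forward as they close: fully open they stand 13 mm farther back than shut.
Start: joints at [-0.206, 0.181, 1.607, -0, 1.354, -0.206], TCP at [0.575, 0, 0.231] pointing down, gripper open.
Joint ranges: [-2.99, 2.99], [-0.89, 2.07], [0.3, 2.58], [-1.14, 4.28], [0, 2.63], [-3.12, 3.12]. Speed limits (rad/s): [2.57, 2.57, 3.01, 3.14, 3.14, 3.14].

INTERFACE

Orientations are given as a unit quaternion [w, x, y, z].
In Python, from bench import ctrl gives the robot as it stands. The module is installed in compiled form; this text tells all that it offers.
- The arm moves only by the tool move_arm, never from a script. Its argument "plan" is one flat list of numbers, 6 for each row, row after row: the shift along the world's x, y, z in units of 50 mm (1.0 is 50 mm), then the turn, a rotation vector about the world's x, y, z in rad. A call has 1 to 10 rows; each row is the pose to reach, as a shift and turn from the pose commanded when the call began; what a row does not reach only later rows make up. A row lasts 1/8 s, in which the tool goes at most 62.5 mm and 10.7 degrees, less where a joint would pass 70% of its speed; a pose out of reach is approached as far as the arm can. A call with a gripper value outside its range is refused whole. "grip" is the finger opening in mm, from 0 to 85.4, set as the call begins (left out, the last holds). The fingers move at their own pace and stop on an object; the grip force is fixed at half the most. Time passes only in rows, so rows that repeat a pose let the fingers close. It gives the time, the measured TCP pose, the force, the opening and the grip force at its end, in the units of the state.
- ctrl.get_obs(): the state, without advancing time (a new reading comes with each control period).
- ctrl.camera(name): name is "scene" or "side" or "wrist"; returns a dict with "pixels" (480x640x3 uint8, red, green, blue), "fx", "fy", "cx", "cy" (pixels), "origin" and "attitude" of the camera in the world. Camera axes: x right, y down, z forward; pixel columns grow to the right and rows downward; lengths in m; the calibration is good to about 2 mm. A picture is of the moment at which its call begins. There is no depth.
- ctrl.hand_in(): hands the job in; it is judged then, once.
The state is a dict: "time_s": time; "q": joint angles; "dq": joint speeds; "joint_efforts": joint torques, N m; "eef_pos": TCP position; "eef_rot": TCP orientation; "wrist_force": force on the tool from outside, world axes, zero at the start; "torque": the same for the moment, N m; "opening": opening from 0.0 (shut) to 1.0 (fully open); "grasp_force": force on a finger pad.
Only numpy, scipy, OpenCV 4.12 (cv2) and the standard library are available. Lean on these libraries where they do the work, as an engineer would, in place of code of your own. Each camera call takes 0.05 s, during which the arm holds its last target. There are 200 camera calls.

TASK

Four fossil trays stand ready at the imaging bench. With the fingertips, push the microscope carriage along its rail until it clicks into the stop over the tray with the ammonite (the coiled shell), and leave it seated there with the microscope above that tray. Do not pinch the carriage, do not touch the microscope, its bracket or the index knob, and leave the trays and the other things around the bench where they are.

Things in the scene. Friction and masses are not known exactly. Their poses are not given: they have to be found in the camera images.
- bench: Fixed imaging bench: dark board 215 x 600 x 12 mm (own x -165 to +50), aluminium rail 30 mm wide along its own y, top 32 mm above the table. Origin on the table under the rail's middle; the trays stand on its -x side. End blocks 42 mm high at y = +-276 mm. Four V notches in the rail's top, the click stops, one per tray: own y = -165, -55, 55, 165 mm.
- carriage (a joint): Travel (m) of the carriage along the bench's own +y from the rail's middle, -0.195 to 0.195. Stops at -0.165, -0.055, 0.055, 0.165. Slides with some 2 N and stays where left. Near a stop the spring pin draws it the last 3 to 4 mm into the notch (push force dips to nothing); 10 to 15 N then push it on out of that stop, as must be done at a stop on the way.
- index_pin (a joint): Height in m of the carriage's sprung index pin: about 0 when it has dropped fully into a notch, about 0.004 while it rides on the rail between the stops. Its black knob (22 mm wide, top 97 to 101 mm above the table) stands on the middle of the carriage.
- end_left (a point): Middle of the outer face of the carriage's end plate on the rail's +y end: a flat upright steel plate 70 mm wide (across the rail), 35 mm to 71 mm above the table, this point at 53 mm. Push here to move the carriage to -y of the bench.
- end_right (a point): The same at the carriage's -y end: push here to move the carriage to +y of the bench. The carriage is 142 mm long over both end plates, so the middle of the carriage lies 71 mm from either.
- cheek_near: Dark side plate of the carriage on the side of the trays, 7 x 128 x 50 mm, standing 18 to 68 mm above the table; origin on the table below its middle, 31.5 mm to -x of the rail's middle. Pinching the carriage means gripping it by both side plates.
- cheek_far: The like side plate on the other side of the rail, 31.5 mm to +x of its middle.
- microscope: Black digital microscope (36 mm wide, 76 to 200 mm above the table, its axis 105 mm to -x of the rail's middle) with its dark bracket (36 mm wide in y, up to 119 mm high) on the carriage's tray side. Not to be touched. Origin on the table under the middle of the carriage.
- lens (a point): Centre of the microscope's lens, at its lower end, 76 mm above the table; it looks straight down. It moves with the carriage and is level with the carriage's middle along the rail.
- ammonite (a point): Centre of the rim of the tray with the ammonite, a coiled spiral shell 65 mm across. White card tray 90 x 90 x 24 mm standing on the board, rim 36 mm above the table.
- trilobite (a point): The same point of the tray with the trilobite (ribbed oval body with a round head).
- belemnites (a point): The same point of the tray with three bullet-shaped belemnites.
- scallop (a point): The same point of the tray with the scallop (fan of ribs).
- blower: Black rubber blower bulb standing on the table beyond the rail, 50 mm wide, 95 mm high. Origin at its foot.
- scale_bar: Black and white photo scale bar lying on the table beyond the rail, 16 x 100 x 4 mm. Origin under its middle.
- consolidant: Small amber bottle standing on the table beyond the rail, 36 mm wide, 85 mm high. Origin at its foot.
- loupe: Hand loupe lying on the table, lens ring 42 mm, handle 50 mm. Origin under the ring.
- brush: Wooden brush lying on the table, 170 mm long. Origin under its middle.
- trimming_hammer: Hammer lying on the table, 240 mm long. Origin under its middle.
- sample_jar: Clear jar with white lid, 52 mm wide, 60 mm high. Origin at its foot.
Things that resemble listed ones, but are neither listed nor needed, are in the scene too. Leave any blue or pink look-alike of the part that bears ammonite alone.

How it is judged:
By the outcome, as a careful person would: the job done as asked, in the order asked, and still so for the second after the job is handed in, with the robot touching nothing.
It also fails if it takes over 42 s, if anything falls off the work surface, if the arm or the gripper's body presses on something with over 40 N, if the wrist force passes 120 N, or if a joint passes its speed limit or range.

## Working session

There is one attempt and no reset: what is moved stays moved. The work goes in short steps, Python scripts to look and compute and a tool call to move; the robot and the scene stay as the last step left them, time stands still between calls to the robot, and variables do not carry over. Pictures are saved under pics/ and viewed, at most 10 in all, crops included, and the job is handed in when it is done.

Besides the shell and the picture viewer there is one more tool, called after ">>>" by a JSON object that holds its "op" and its "data". move_arm: Moves the arm, as the interface text tells. Its arguments: {"type":"object","properties":{"plan":{"type":"array"},"grip":{"type":"number"}},"required":["plan"]}

```bash
mkdir -p pics; cat > h.py <<'E'
import numpy as np, cv2
from bench import ctrl
from scipy.spatial.transform import Rotation as R
def att(c):
    a=np.array(c["attitude"]); 
    return a if a.shape==(3,3) else R.from_quat(np.roll(a,-1)).as_matrix()
def ray(c,u,v,z):
    d=att(c)@np.array([(u-c["cx"])/c["fx"],(v-c["cy"])/c["fy"],1]); o=np.array(c["origin"])
    return o+d*(z-o[2])/d[2]
def proj(c,p):
    q=att(c).T@(np.array(p)-c["origin"]); return c["fx"]*q[0]/q[2]+c["cx"],c["fy"]*q[1]/q[2]+c["cy"]
E
python3 - <<'E'
from h import *
import pickle
cs={}
for n in("scene","side","wrist"):
    c=ctrl.camera(n); cs[n]=c; cv2.imwrite(f"pics/{n}0.png",c["pixels"][:,:,::-1]); print(n,c["origin"],c["attitude"],c["fx"])
pickle.dump(cs,open("c0.pkl","wb"))
E
```

```text
scene [ 1.16823791 -0.02662509  0.90000675] [-0.23257255  0.69308537  0.6435154  -0.22678315] 437.9270177567552
side [0.45375518 1.03377424 0.94543472] [ 0.00688484 -0.04123666  0.90755176 -0.41785397] 470.1051884941987
wrist [0.57534666 0.07740434 0.37336431] [ 1.51927418e-01  9.88391011e-01  6.33445510e-05 -1.12486600e-03] 385.1495102804622
```

View pics/scene0.png

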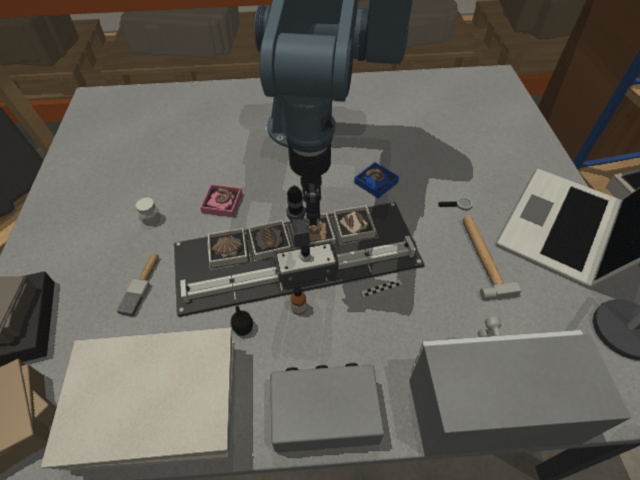

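View pics/side0.png

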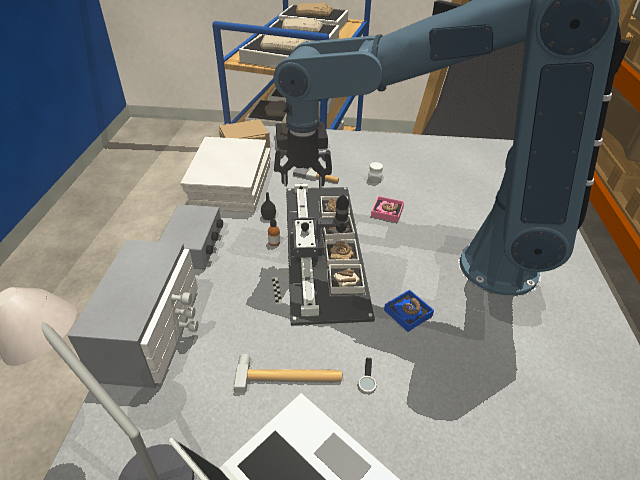

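The scene picture shows the trays on the robot side of the rail, left to right: scallop (228,247), trilobite (270,240), a partly hidden tray (318,230) and belemnites (353,222). The carriage is near (305,262). I'll enlarge both views.

```bash
python3 - <<'E'
import cv2,numpy as np
a=cv2.imread("pics/scene0.png")[170:345,165:430]; b=cv2.imread("pics/side0.png")[175:330,240:440]
cv2.imwrite("pics/a.png",cv2.resize(a,None,fx=3,fy=3,interpolation=2)); cv2.imwrite("pics/b.png",cv2.resize(b,None,fx=3.8,fy=3.8,interpolation=2))
E
```

```text
(no output)
```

View pics/a.png

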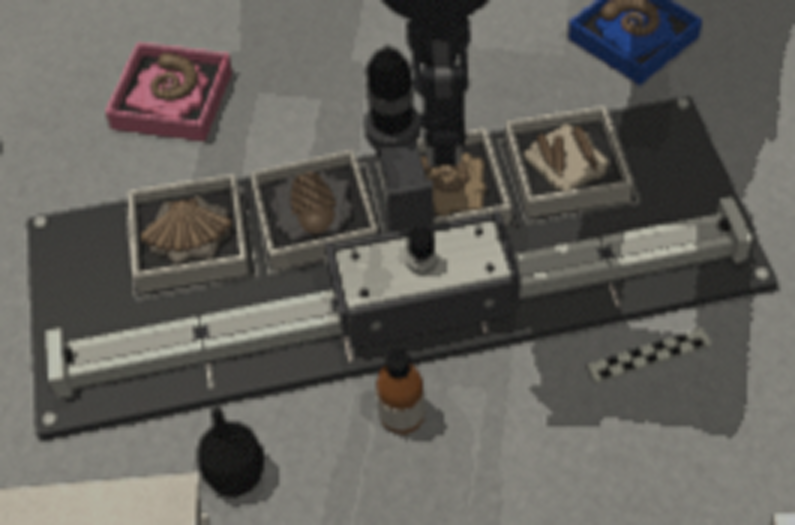

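View pics/b.png

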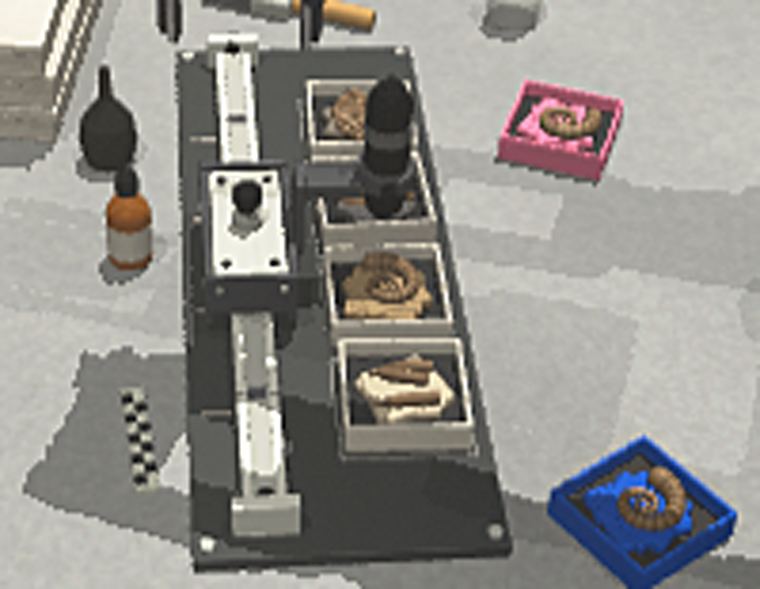

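The crops show the ammonite in the third tray from world −y, which is own y = +55. The carriage stands part-way over the rail, with the knob at about (422,240) in crop a and (247,193) in crop b. Next I fit the bench pose and the carriage travel.

```bash
python3 - <<'E'
from h import *
import pickle
from scipy.optimize import least_squares
cs=pickle.load(open("c0.pkl","rb"))
A=lambda u,v:("scene",165+u/3,170+v/3); B=lambda u,v:("side",240+u/3.8,175+v/3.8)
pts=[((.05,-.3,.012),A(39,434)),((.05,.3,.012),A(777,284)),((-.165,-.3,.012),A(28,219)),((-.165,.3,.012),A(690,97)),
((.05,-.3,.012),B(178,51)),((.05,.3,.012),B(195,558)),((-.165,-.3,.012),B(411,47)),((-.165,.3,.012),B(511,550))]
def W(p,x,l): 
    c,s=np.cos(p[2]),np.sin(p[2]); return [x[0] if 0 else p[0]+c*l[0]-s*l[1],p[1]+s*l[0]+c*l[1],l[2]]
def f(p): return np.concatenate([np.array(proj(cs[n],W(p,p,l)))-(u,v) for l,(n,u,v) in pts])
r=least_squares(f,[.75,0,0.1]); p=r.x; print("bench",p,r.fun.round(1))
for n,u,v in (A(422,238),B(247,190)):
    q=ray(cs[n],u,v,.099)[:2]-p[:2]; c,s=np.cos(p[2]),np.sin(p[2]); print(n,"knob own",c*q[0]+s*q[1],-s*q[0]+c*q[1])
for name,(n,u,v) in dict(amm=B(390,283),bel=B(405,385),scal=A(187,222),bottle=A(402,360)).items():
    q=ray(cs[n],u,v,.036)[:2]-p[:2]; print(name,c*q[0]+s*q[1],-s*q[0]+c*q[1])
for s_ in(-.165,-.055,0,.055): print(s_,"end_right",W(p,p,(0,s_-.071,.053)))
print(ctrl.get_obs()["eef_rot"],np.degrees(p[2]))
E
```

```text
bench [ 0.57234067 -0.0290981   0.15584797] [-0.9  0.1  1.2 -0.4 -0.1 -0.9  0.8 -0.7 -0.3 -0.6 -0.6  0.5 -0.4 -1.1
  0.3 -1.1]
scene knob own 0.0007696003405125054 0.013251520622667398
side knob own 0.0003592404530973507 0.01788709762559176
amm -0.10703975306787623 0.058200425971826036
bel -0.10599016031173532 0.16817131822143744
scal -0.10735224204789569 -0.1649828413672466
bottle 0.06473364327752168 -0.018198548534084737
-0.165 end_right [np.float64(0.6089720798671687), np.float64(-0.2622378413456543), 0.053]
-0.055 end_right [np.float64(0.5918981170287153), np.float64(-0.1535710120324223), 0.053]
0 end_right [np.float64(0.5833611356094885), np.float64(-0.09923759737580626), 0.053]
0.055 end_right [np.float64(0.5748241541902619), np.float64(-0.04490418271919022), 0.053]
[-5.74177920e-04  7.07112652e-01  7.07100578e-01 -3.73786172e-04] 8.92943070403565
```

The carriage is at about s = +16 mm and must go to +55 mm, so I push about 39 mm in own +y with no stop on the way. The plan is to shut the fingers, turn the tool by 0.156 rad, and descend behind end_right.

>>> {"op": "move_arm", "data": {"plan": [0.05, -0.5, 0, 0, 0, 0.05, 0.1, -1.1, 0, 0, 0, 0.1, 0.2, -1.8, 0, 0, 0, 0.156, 0.26, -2.56, -0.2, 0, 0, 0.156, 0.26, -2.56, -0.9, 0, 0, 0.156, 0.26, -2.56, -1.7, 0, 0, 0.156, 0.26, -2.56, -2.4, 0, 0, 0.156, 0.26, -2.56, -2.4, 0, 0, 0.156], "grip": 0}}

```text
time_s: 1.15
eef_pos: [0.5854, -0.1269, 0.1078]
eef_rot: [-0.004, 0.65, 0.76, -0.001]
wrist_force: [-0.9, 0.6, 1.0]
opening: -0.002
grasp_force: 0.0
```

```bash
python3 - <<'E'
from h import *
c=ctrl.camera("side"); d=ctrl.camera("scene")
im=np.hstack([cv2.resize(x[:,:,::-1],(400,450),interpolation=2) for x in (c["pixels"][150:330,240:400],d["pixels"][160:340,210:370])])
cv2.imwrite("pics/c.png",im); o=ctrl.get_obs(); print(o["time_s"],o["eef_pos"],o["wrist_force"],o["opening"])
E
```

```text
1.25 [ 0.58835801 -0.12810391  0.1119786 ] [ 0.47204079 -0.0249635   0.70460593] 0.001516959179892708
```

View pics/c.png

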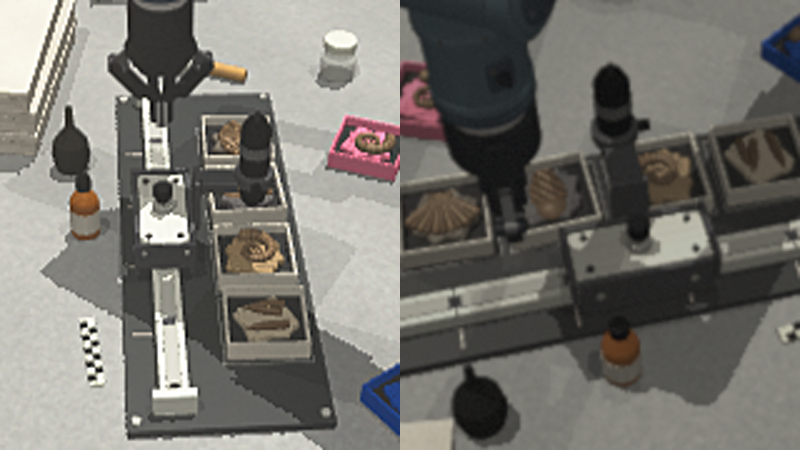

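Clear, and aligned behind the carriage: the fingers are over the rail at about (160,110) on the left and the microscope is well away. Descend to z = 0.050.

>>> {"op": "move_arm", "data": {"plan": [0, 0, -0.4, 0, 0, 0, 0, 0, -0.8, 0, 0, 0, 0, 0, -1.14, 0, 0, 0, 0, 0, -1.22, 0, 0, 0, 0, 0, -1.22, 0, 0, 0, -0.04, 0.25, -1.22, 0, 0, 0, -0.06, 0.4, -1.22, 0, 0, 0, -0.06, 0.4, -1.22, 0, 0, 0, -0.06, 0.4, -1.22, 0, 0, 0]}}

```text
time_s: 2.38
eef_pos: [0.5852, -0.1079, 0.0506]
eef_rot: [0.0, 0.65, 0.76, 0.0]
wrist_force: [0.0, 0.3, -0.1]
opening: 0.003
grasp_force: 0.0
```

>>> {"op": "move_arm", "data": {"plan": [-0.015, 0.1, 0, 0, 0, 0, -0.03, 0.2, 0, 0, 0, 0, -0.04, 0.27, 0, 0, 0, 0, -0.053, 0.34, 0, 0, 0, 0, -0.064, 0.41, 0, 0, 0, 0, -0.075, 0.48, 0, 0, 0, 0, -0.086, 0.55, 0, 0, 0, 0, -0.09, 0.58, 0, 0, 0, 0]}}

```text
time_s: 3.38
eef_pos: [0.5804, -0.0785, 0.0503]
eef_rot: [-0.0, 0.65, 0.76, 0.0]
wrist_force: [0.2, -1.0, -0.2]
opening: -0.001
grasp_force: 0.8
```

>>> {"op": "move_arm", "data": {"plan": [-0.009, 0.06, 0, 0, 0, 0, -0.018, 0.12, 0, 0, 0, 0, -0.026, 0.17, 0, 0, 0, 0, -0.034, 0.22, 0, 0, 0, 0, -0.034, 0.22, 0, 0, 0, 0]}}

```text
time_s: 4.0
eef_pos: [0.5787, -0.0674, 0.0502]
eef_rot: [-0.0, 0.65, 0.76, 0.0]
wrist_force: [0.6, 0.6, 0.1]
opening: 0.002
grasp_force: 0.0
```

```bash
python3 - <<'E'
from h import *
c=ctrl.camera("side")
cv2.imwrite("pics/d.png",cv2.resize(c["pixels"][200:320,270:390,::-1],(600,600),interpolation=2))
p=np.array([.57234,-.0291]);a=.15585;ow=lambda q:R.from_euler('z',-a).apply(np.r_[q[:2]-p,0])
o=ctrl.get_obs(); print(o["time_s"],ow(o["eef_pos"]),o["wrist_force"])
for s in(.03,.035,.04,.045,.055):
  w=R.from_euler('z',a).apply([0,s,.1])+np.r_[p,0]; u,v=proj(c,w); print(s,(u-270)*5,(v-200)*5)
E
```

```text
4.05 [ 0.00043538 -0.03889213  0.        ] [-0.30068796  0.42664612  0.76252588]
0.03 176.62707368777234 136.93899835155975
0.035 177.04513524098246 142.49018273990032
0.04 177.46557133211724 148.07289716910887
0.045 177.88840224941708 153.68741103435156
0.055 178.74133087772037 165.0129300863962
```

View pics/d.png

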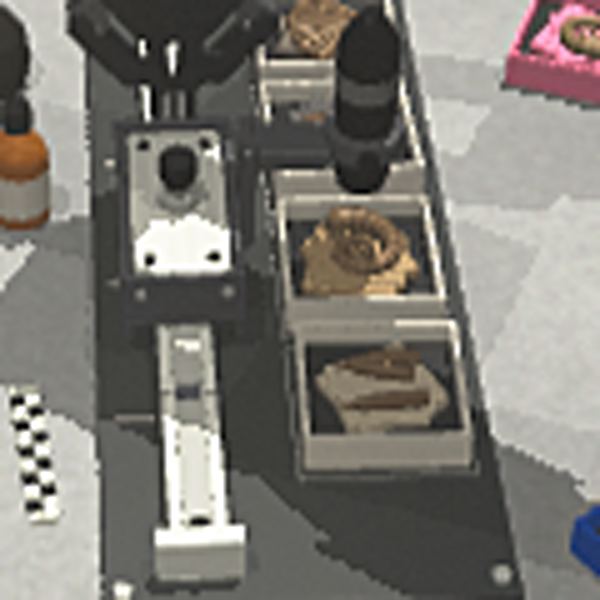

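The knob top is at about (178,155), which puts the carriage at s ≈ 0.044–0.046, as the finger position predicts. I creep on and watch the force.

>>> {"op": "move_arm", "data": {"plan": [-0.006, 0.04, 0, 0, 0, 0, -0.012, 0.08, 0, 0, 0, 0, -0.018, 0.12, 0, 0, 0, 0, -0.018, 0.12, 0, 0, 0, 0]}}

```text
time_s: 4.55
eef_pos: [0.5778, -0.0615, 0.0502]
eef_rot: [-0.0, 0.65, 0.76, 0.0]
wrist_force: [0.9, -0.6, -0.3]
opening: 0.002
grasp_force: 0.0
```

>>> {"op": "move_arm", "data": {"plan": [-0.003, 0.02, 0, 0, 0, 0, -0.006, 0.04, 0, 0, 0, 0, -0.006, 0.04, 0, 0, 0, 0]}}

```text
time_s: 4.92
eef_pos: [0.5776, -0.0599, 0.0503]
eef_rot: [-0.0, 0.65, 0.76, 0.0]
wrist_force: [-0.3, 0.5, -0.3]
opening: -0.001
grasp_force: 0.0
```

>>> {"op": "move_arm", "data": {"plan": [-0.003, 0.02, 0, 0, 0, 0, -0.003, 0.02, 0, 0, 0, 0]}}

```text
time_s: 5.18
eef_pos: [0.5774, -0.0589, 0.0503]
eef_rot: [-0.0, 0.65, 0.76, -0.0]
wrist_force: [1.1, 0.1, -0.0]
opening: 0.0
grasp_force: 0.0
```

>>> {"op": "move_arm", "data": {"plan": [-0.003, 0.02, 0, 0, 0, 0, -0.003, 0.02, 0, 0, 0, 0]}}

```text
time_s: 5.42
eef_pos: [0.5773, -0.0579, 0.0503]
eef_rot: [-0.0, 0.65, 0.76, -0.0]
wrist_force: [-0.1, -0.3, -1.5]
opening: -0.002
grasp_force: 0.0
```

>>> {"op": "move_arm", "data": {"plan": [-0.003, 0.02, 0, 0, 0, 0, -0.003, 0.02, 0, 0, 0, 0]}}

```text
time_s: 5.68
eef_pos: [0.5771, -0.0569, 0.0503]
eef_rot: [-0.0, 0.65, 0.76, 0.0]
wrist_force: [0.0, 1.1, 0.1]
opening: 0.002
grasp_force: 0.0
```

```bash
python3 - <<'E'
from h import *
c=ctrl.camera("side")
cv2.imwrite("pics/e.png",cv2.resize(c["pixels"][200:320,270:390,::-1],(600,600),interpolation=2))
o=ctrl.get_obs(); print(o["eef_pos"],o["wrist_force"])
E
```

```text
[ 0.57714262 -0.05693401  0.05028662] [ 0.00926638 -0.33191297  0.69867093]
```

View pics/e.png

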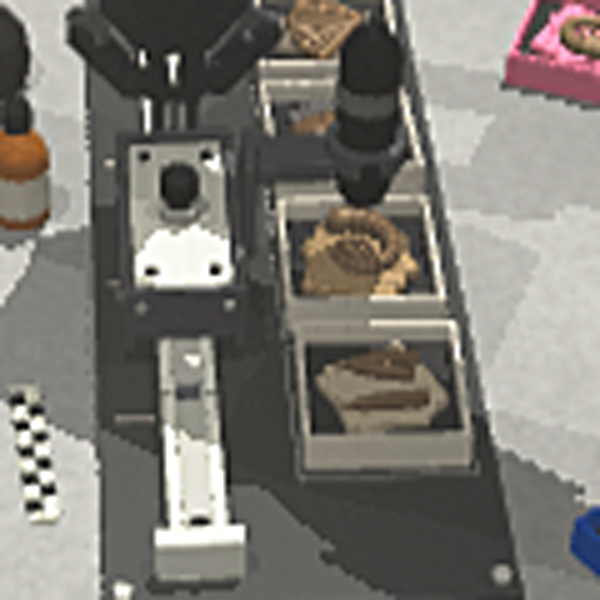

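The plate moved about 12 px and the knob about 19 px, so the knob appears to have dropped with the click. I confirm with a gentle feel: the force should now rise.

>>> {"op": "move_arm", "data": {"plan": [-0.002, 0.01, 0, 0, 0, 0, -0.002, 0.01, 0, 0, 0, 0]}}

```text
time_s: 5.98
eef_pos: [0.5772, -0.0567, 0.0503]
eef_rot: [0.0, 0.65, 0.76, -0.0]
wrist_force: [0.1, -1.5, 0.3]
opening: 0.002
grasp_force: 0.9
```

>>> {"op": "move_arm", "data": {"plan": [-0.002, 0.01, 0, 0, 0, 0, -0.002, 0.01, 0, 0, 0, 0]}}

```text
time_s: 6.22
eef_pos: [0.5771, -0.0565, 0.0503]
eef_rot: [0.0, 0.65, 0.76, -0.0]
wrist_force: [0.2, -4.7, -1.1]
opening: -0.004
grasp_force: 2.3
```

The force rises and position lags, so it is seated. Now back off and up, then check.

>>> {"op": "move_arm", "data": {"plan": [0.008, -0.05, 0, 0, 0, 0, 0.03, -0.2, 0, 0, 0, 0, 0.07, -0.45, 0, 0, 0, 0, 0.11, -0.7, 0, 0, 0, 0, 0.11, -0.7, 0.4, 0, 0, 0, 0.11, -0.7, 0.9, 0, 0, 0, 0.11, -0.7, 1.6, 0, 0, 0, 0.11, -0.7, 2.3, 0, 0, 0, 0.11, -0.7, 2.6, 0, 0, 0, 0.11, -0.7, 2.6, 0, 0, 0]}}

```text
time_s: 7.48
eef_pos: [0.5832, -0.0912, 0.1818]
eef_rot: [0.001, 0.65, 0.76, 0.001]
wrist_force: [0.1, -0.4, -0.4]
opening: -0.002
grasp_force: 0.0
```

```bash
python3 - <<'E'
from h import *
c=ctrl.camera("side"); d=ctrl.camera("scene")
im=np.hstack([cv2.resize(x[:,:,::-1],(400,400),interpolation=2) for x in (c["pixels"][200:300,270:370],d["pixels"][190:290,260:360])])
cv2.imwrite("pics/f.png",im)
p=np.array([.57234,-.0291]);a=.15585
for s in(.05,.055,.06):
 for z in (.097,.101):
  w=R.from_euler('z',a).apply([0,s,z])+np.r_[p,0]; u,v=proj(c,w);U,V=proj(d,w); print(s,z,(u-270)*4,(v-200)*4,400+(U-260)*4,(V-190)*4)
E
```

```text
0.05 0.097 142.65645159297537 130.74403845641496 645.0368516689673 226.35456447887873
0.05 0.101 142.6490709205193 126.37276784719006 645.0265143529871 222.14518044534816
0.055 0.097 142.99810793309166 135.28984662655319 653.5038546173055 224.72796229818823
0.055 0.101 142.99138030789595 130.9150193769009 653.520166960569 220.5160913710621
0.06 0.097 143.34172422899542 139.86173241324866 661.9603108349352 223.10338625771237
0.06 0.101 143.33565728350595 135.4833796871293 662.0032063707451 218.889037916166
```

View pics/f.png

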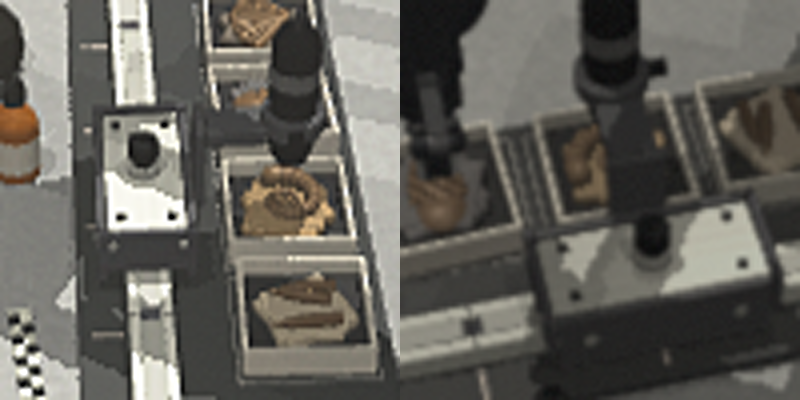

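The knob is at (652,~228) on the right and (144,~143) on the left, which agrees with s = 0.055. The microscope stands over the ammonite tray.

```bash
python3 -c "
from bench import ctrl
print(ctrl.hand_in())"
```

```text
the job is handed in; nothing more can be done
None
```

I pushed the carriage with the closed fingertips into the stop over the ammonite tray (own y = +55 mm), backed the arm clear and handed the job in; the rising push force and the final pictures agree that it is seated.

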